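Centre the check weight on the bench scale and start the calibration

ROBOT

A 7-joint arm with a two-finger parallel gripper is mounted at the origin on a cart in front of the work surface, level with it; the furniture and walls round the work are solid. World frame = base frame: x ahead of the robot, y to its left, z up, the work surface at z = 0. Lengths are in m, angles in rad, forces in N, time in s.
With the tool pointing down it reaches from about 0.425 to 0.875 m from the base axis. Payload 8.4 kg.
Tool frame: the origin (TCP) lies between the finger pads; the fingertips stand 22 mm ahead of it and the grasp point (between the pads) lies 3 mm ahead of it (r.nose_length is the distance from the TCP to the fingertips, in m); z points along the fingers, y is the line along which they close (so a half turn about z gives the same grasp; the last joint's range is limited). The gripper opens to 85 mm and grips with 20 to 120 N. Pads are 22 mm wide; open, the fingers measure 114 mm over their backs; the gripper's body (76 mm by 85 mm) begins 54 mm behind the grasp point. The pads swing forward as they close: fully open they stand 13 mm farther back than shut.
Start: joints at [1.097, 0.333, 0.04, 1.465, -0.013, 1.343, -0.059], TCP at [0.238, -0.605, 0.253] pointing down, gripper open.
Joint ranges: [-2.58, 2.58], [-0.38, 2.09], [-1.3, 1.39], [0.25, 2.4], [-1.5, 4.64], [0.08, 2.09], [-2.65, 2.65]. Speed limits (rad/s): [2.22, 2.22, 2.79, 2.79, 3.14, 3.14, 3.14].

INTERFACE

Orientations are given as [roll, pitch, yaw] about the fixed x, y, z axes, in that order (R = Rz(yaw) Ry(pitch) Rx(roll)).
In Python, from bench import r, viewer gives the robot as it stands. The module is installed in compiled form; this text tells all that it offers.
- The arm moves only by the tool apply_moves, never from a script. Its argument "targets" is a list of rows, each a list of 5 numbers: the opening, from 0 (shut) to 1 (fully open), then the shift along the tool's x, y, z in mm, then the turn about the tool's z in rad. In form: [[jaw, dx, dy, dz, roll], ...]. A call has exactly 5 rows; each row is the pose to reach, as a shift and turn from the pose commanded when the call began, along the tool's axes at that moment; what a row does not reach only later rows make up. A row lasts 1/12 s, in which the tool goes at most 41.7 mm and 7.16 degrees, less where a joint would pass 70% of its speed; a pose out of reach is approached as far as the arm can. A call with a gripper value outside its range is refused whole. The fingers move at their own pace and stop on an object; "squeeze" is the grip in N (left out, the last holds). Time passes only in rows, so rows that repeat a pose let the fingers close, or fill a call up. It gives the time, the measured TCP pose, the force, the opening and the grip force at its end, in the units of the state.
- r.state(): the state, without advancing time (a new reading comes with each control period).
- viewer.read_camera(name): name is "scene" or "side" or "wrist"; returns a dict with "image" (480x640x3 uint8, red, green, blue), "depth" (480x640 float32, m along the optical axis (not along the pixel's ray), 0 where there is no reading), "vertical_fov" (degrees; the focal length in pixels is half the picture's height over the tangent of half this angle, whatever the lens; pixels are square), "cx", "cy" (the principal point, pixels), "R" (3x3) and "t" (3): a world point X has camera coordinates R X + t; the wrist camera has in their place "T_tool_cam" (4x4, takes a point from camera to tool coordinates, whose origin is the TCP and whose axes are the flange's). Camera axes: x right, y down, z forward; pixel columns grow to the right and rows downward; lengths in m; the calibration is good to about 2 mm. A picture is of the moment at which its call begins: read the wrist's pose just before it.
- r.hand_in(): hands the job in; it is judged then, once.
The state is a dict: "time_s": time; "qpos": joint angles; "qd": joint speeds; "effort": joint torques, N m; "ee_pos": TCP position; "eef_rot": TCP orientation; "contact_force": force on the tool from outside, world axes, zero at the start; "moment": the same for the moment, N m; "width": finger opening in m; "grasp_force": force on a finger pad.
Only numpy, scipy, OpenCV 4.12 (cv2) and the standard library are available. Lean on these libraries where they do the work, as an engineer would, in place of code of your own. Each camera call takes 0.05 s, during which the arm holds its last target. There are 200 camera calls.

TASK

Calibrate the bench scale: with light nudges of the fingertips low on the brass check weight, slide it over the wobbly pan until its foot stands inside the dark ring at the pan's centre, and let go of it. Only then press the long key on the front panel down and release it. Do not pick the weight up, hit it hard or tip it, and leave the round key and everything else on the bench alone.

Things in the scene. Friction and masses are not known exactly. Their poses are not given: they have to be found in the camera images.
- scale: Fixed grey bench scale, housing 250 x 190 mm, 50 mm high at the back, with a front panel that slopes down by 10 degrees towards the robot. Origin: middle of the footprint, on the bench. Its x axis points away from the panel to the back, y to the left, z up. The pan's centre lies 45 mm along +x.
- pan_center (a point): Centre of the upper face of the round aluminium pan (120 mm across, 5 mm thick, flat, no rim, about 62 mm above the bench, free all round and 13 mm above the housing's back part). A dark ring, 50 mm across, is marked round it; the weight's foot is 38 mm. The pan is sprung and rocks by up to 3 degrees towards the weight's side and under nudges.
- check_weight: Loose brass knob weight: cylinder 38 mm across, 42 mm high, a 21 mm knob above, 59 mm high in all, about 0.43 kg. Origin: centre of its underside, z up its axis. Starts on the pan 22 to 36 mm off centre in any direction. 2 to 4 N slide it; pushed high it tips or jams. It leans outward with the pan, so an upright finger meets its upper edge first: lean the hand outward so that the tips meet it low.
- long_key (a joint): Travel of the long key, 0 up to 0.004 m fully down. Spring return; it moves from about 2 N and is fully down at about 4.2 N. It moves square to the sloped panel, and a press straight down works too.
- long_key_top (a point): Middle of the long key's upper face. Grey key, 22 x 42 mm (the long side left-right), on the right half of the front panel as the robot sees it, standing 9 mm proud of the panel.
- round_key (a joint): Travel of the round key, 0 up to 0.004 m. To be left alone.
- round_key_top (a point): Middle of the round key's upper face, 17 mm across, on the left of the front panel, 85 mm from the long key.
- small_box: Bystander: small kraft box, 51 x 50 x 66 mm high, standing on the bench at the right of the scale. Origin: centre of its underside.
- label_roll: Bystander: small black roll of labels, 48 mm across, 37 mm high, standing on its face at the right of the scale. Origin: centre of its underside.
- stamp: Bystander: hand stamp with a wooden grip, 26 x 50 x 68 mm high, behind the scale's left back corner. Origin: centre of its underside.
- weight_block: Fixed wooden block of the weight set, 150 x 62 x 34 mm high, at the left of the scale, with two smaller brass weights in it (knobs up to 58 mm above the bench) and the largest socket empty. Origin: centre of its underside, x along its length.
There are look-alikes about, which are no part of the job. What is shaped like the check_weight but blue or turquoise is not meant.

How it is judged:
By the outcome, as a careful person would: the job done as asked, in the order asked, and still so for the second after the job is handed in, with the robot touching nothing.
It also fails if it takes over 51 s, if anything falls off the work surface, if the arm or the gripper's body presses on something with over 40 N, if the wrist force passes 120 N, or if a joint passes its speed limit or range.

## Working session

There is one attempt and no reset: what is moved stays moved. The work goes in short steps, Python scripts to look and compute and a tool call to move; the robot and the scene stay as the last step left them, time stands still between calls to the robot, and variables do not carry over. Pictures are saved under pics/ and viewed, at most 10 in all, crops included, and the job is handed in when it is done.

Besides the shell and the picture viewer there is one more tool, called after ">>>" as name(argument=value, ...) on one line, values as JSON. apply_moves: Moves the arm, as the interface text tells. Its arguments: {"type":"object","properties":{"targets":{"type":"array","items":{"type":"array","items":{"type":"number"}}},"squeeze":{"type":"number"}},"required":["targets"]}

```bash
mkdir -p pics
cat > h.py <<'E'
import numpy as np, cv2
from bench import r, viewer
from scipy.spatial.transform import Rotation as Ro
def pt(c,u,v,d=None):
    f=240/np.tan(np.radians(c["vertical_fov"])/2)
    d=d or float(np.median(c["depth"][v-1:v+2,u-1:u+2]))
    p=np.array([(u-c["cx"])*d/f,(v-c["cy"])*d/f,d])
    return c["R"].T@(p-c["t"])
def cloud(c):
    f=240/np.tan(np.radians(c["vertical_fov"])/2)
    v,u=np.mgrid[:480,:640]; d=c["depth"]
    P=np.stack([(u-c["cx"])*d/f,(v-c["cy"])*d/f,d],-1)
    W=(P-c["t"])@c["R"]; W[d==0]=np.nan
    return W
def pix(c,X):
    f=240/np.tan(np.radians(c["vertical_fov"])/2)
    p=c["R"]@np.array(X)+c["t"]; return p[0]/p[2]*f+c["cx"],p[1]/p[2]*f+c["cy"]
def save(n,im): cv2.imwrite(f"pics/{n}.png",im[:,:,::-1])
E
python3 - <<'E'
from h import *
for n in("scene","side"):
    c=viewer.read_camera(n); save(n,c["image"]); np.save(n,c,allow_pickle=True); print(n,c["vertical_fov"],-c["R"].T@c["t"],c["R"][2])
s=r.state();print(s, r.nose_length)
E
```

```text
scene 56.80297621405912 [-0.02074007 -0.45070868  0.58575393] [ 0.70080943  0.40055919 -0.59026984]
side 51.820989127559116 [ 0.6488878  -0.59464878  0.76814502] [-0.08031094  0.5614411  -0.82361037]
{'time_s': 0.1, 'qpos': array([ 1.0968291 ,  0.33380841,  0.0398755 ,  1.46620552, -0.01339233,
        1.34326966, -0.05849008]), 'qd': array([ 1.56080178e-03, -2.92915196e-03, -6.33285293e-04, -8.38290828e-04,
        1.18399759e-03, -1.32599838e-03, -4.32870688e-05]), 'effort': array([ 3.61031227e-03, -6.60021043e+01,  1.37040831e+00, -4.06479871e+01,
        1.71913480e-02,  8.89642542e-03,  1.20061827e-05]), 'ee_pos': array([ 0.23777182, -0.60454101,  0.25251968]), 'eef_rot': array([-3.14017124e+00,  1.02285847e-04,  3.74760983e-01]), 'contact_force': array([-0.4056051 , -0.70307323, -0.64562355]), 'moment': array([-0.03161055, -0.03655269,  0.00698739]), 'grasp_force': 0.0, 'width': 0.08519740863188} 0.022
```

View pics/scene.png

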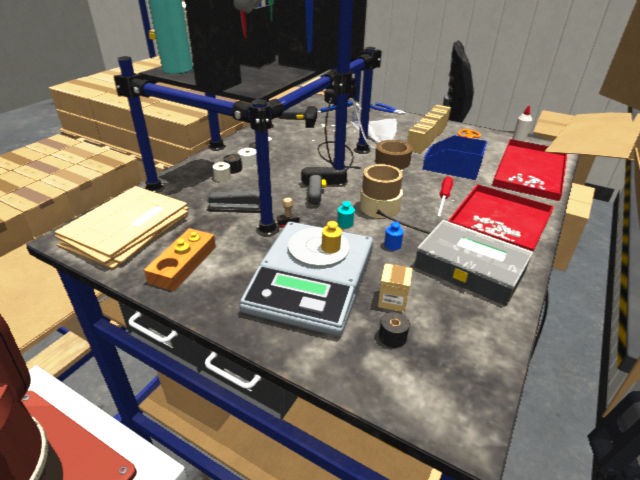

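View pics/side.png

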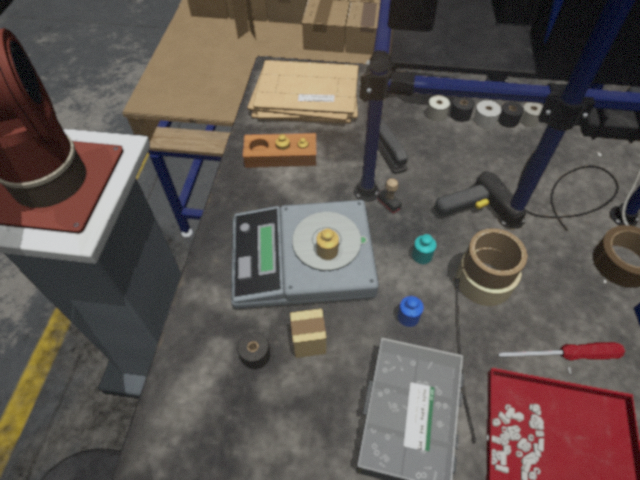

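Check weight: the brass one at scene (331,237) / side (327,243). The look-alikes are turquoise (346,215) and blue (394,236), and the block's brass weights at (182,245) and (194,237) are small and sit in wood. Only the brass one on the pan fits. Next I measure and take a confirming crop.

```bash
cat > meas.py <<'E'
from h import *
from scipy.optimize import least_squares
def load(n): return np.load(n+".npy",allow_pickle=True).item()
def brass(c,W):
    hsv=cv2.cvtColor(c["image"],cv2.COLOR_RGB2HSV)
    return (hsv[...,0]>15)&(hsv[...,0]<32)&(hsv[...,1]>130)
def circ(P,R):
    f=lambda q:np.hypot(P[:,0]-q[0],P[:,1]-q[1])-R
    return least_squares(f,P[:,:2].mean(0)+[.0,.0],loss="soft_l1",f_scale=.002).x
E
python3 - <<'E'
from meas import *
for n,roi,ring in(("scene",(215,285,275,360),None),("side",(205,280,285,370),None)):
    c=load(n);W=cloud(c);m=np.zeros((480,640),bool);m[roi[0]:roi[1],roi[2]:roi[3]]=1
    P=W[m&brass(c,W)];P=P[np.isfinite(P[:,0])];print(n,"brass",len(P),P.min(0),P.max(0))
    Q=P[(P[:,2]>.07)&(P[:,2]<.098)];print("cyl",circ(Q,.019),len(Q))
    k=P[P[:,2]>.106];print("knob",k.mean(0),len(k))
    D=W[m&~brass(c,W)];D=D[np.isfinite(D[:,0])]
    D=D[(D[:,2]>.056)&(D[:,2]<.068)]
    (x,y),rad=cv2.minEnclosingCircle(D[:,:2].astype(np.float32)*1000);print("pan",x,y,rad,len(D))
    A=np.c_[D[:,:2]-[x/1e3,y/1e3],np.ones(len(D))];s=np.linalg.lstsq(A,D[:,2],rcond=None)[0];print("plane",s)
c=load("scene")
for a in((312,303),(267,293),(300,285),(331,250),(318,243)):print("scene",a,pt(c,*a))
c2=load("side")
for a in((244,267),(244,228),(265,247)):print("side",a,pt(c2,*a))
a=cv2.resize(c["image"][205:335,235:375],(0,0),fx=4,fy=4,interpolation=2)[:520]
save("crop1",cv2.resize(a,(560,520)))
a=cv2.resize(c2["image"][195:310,225:385],(0,0),fx=5,fy=5,interpolation=2);save("crop2",a)
E
```

```text
scene brass 502 [ 0.56802495 -0.15290858 -0.00121154] [ 0.75327463 -0.04203569  0.12288826]
cyl [ 0.58896491 -0.13256852] 206
knob [ 0.58501898 -0.13532223  0.11479632] 107
pan 582.8990478515625 -108.54380798339844 60.39596176147461 1446
plane [-0.00080161  0.03034971  0.06301174]Traceback (most recent call last):
  File "<stdin>", line 4, in <module>
    return umr_minimum(a, axis, None, out, keepdims, initial, where)
ValueError: zero-size array to reduction operation minimum which has no identity
```

```bash
sed -i 's/>130)/>S)/; s/def brass(c,W)/def brass(c,W,S=100)/' meas.py
python3 - <<'E'
from meas import *
for n,roi in(("scene",(215,285,275,360)),("side",(205,280,285,370))):
    c=load(n);W=cloud(c);m=np.zeros((480,640),bool);m[roi[0]:roi[1],roi[2]:roi[3]]=1
    m&=np.abs(W[...,0]-.6)<.12
    P=W[m&brass(c,W,60)];P=P[P[:,2]>.06];print(n,"brass",len(P))
    Q=P[(P[:,2]>.07)&(P[:,2]<.098)]
    if len(Q)>9: print("cyl",circ(Q,.019),len(Q))
    k=P[P[:,2]>.116];print("knob top",k.mean(0),len(k))
    D=W[m&~brass(c,W,60)]
    D=D[(D[:,2]>.056)&(D[:,2]<.068)]
    (x,y),rad=cv2.minEnclosingCircle(D[:,:2].astype(np.float32)*1000);print("pan",x,y,rad,len(D))
    A=np.c_[D[:,:2]-[x/1e3,y/1e3],np.ones(len(D))];print("plane",np.linalg.lstsq(A,D[:,2],rcond=None)[0])
c=load("scene")
for a in((312,303),(267,293),(300,285),(370,227),(270,226)):print("scene",a,pt(c,*a))
c2=load("side")
for a in((244,267),(244,228),(265,247)):print("side",a,pt(c2,*a))
a=cv2.resize(c["image"][205:335,235:375],(400,372),interpolation=2)
b=cv2.resize(c2["image"][195:310,225:350],(400,368),interpolation=2)
save("crop2",np.hstack([a[:368],b]))
E
```

```text
scene brass 530
cyl [ 0.58894871 -0.13253908] 222
knob top [ 0.58586156 -0.13534124  0.11959437] 60
pan 582.8990478515625 -108.54380798339844 60.39596176147461 1430
plane [-0.00115153  0.03120107  0.06297779]
side brass 547
cyl [ 0.5898093  -0.13368554] 176
knob top [ 0.59018822 -0.13688546  0.11861619] 85
pan 585.3806762695312 -109.39625549316406 60.510498046875 2550
plane [-0.00485276  0.02764214  0.0613893 ]
scene (312, 303) [ 0.45063116 -0.17366584  0.04934057]
scene (267, 293) [ 0.43190107 -0.09309826  0.04873969]
scene (300, 285) [ 0.47829974 -0.1322326   0.04977837]
scene (370, 227) [ 0.7754617  -0.1370671   0.00166604]
scene (270, 226) [0.63590261 0.04562705 0.02142003]
side (244, 267) [ 0.45245098 -0.17552743  0.04734341]
side (244, 228) [ 0.43395179 -0.09460923  0.04700719]
side (265, 247) [ 0.47996568 -0.13067234  0.04770191]
```

View pics/crop2.png

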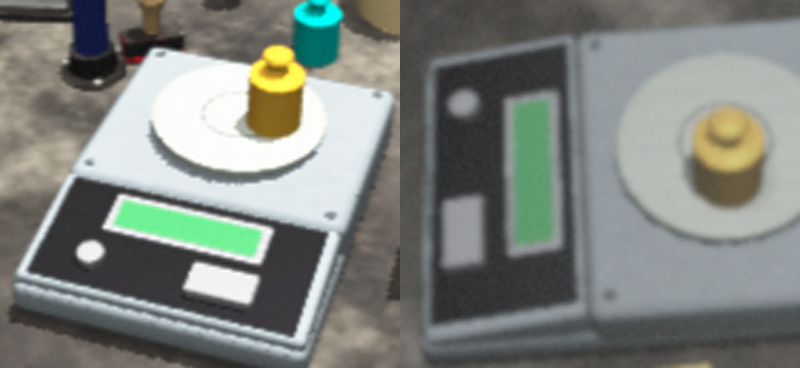

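The crop confirms the brass weight on the pan, sitting about 24 mm off centre to the right (-y), with the ring visible beside it. The long key is at about (0.4515, -0.1745), to the right. I'll use two slightly opened fingers as a cradle and push along tool x.

>>> apply_moves(targets=[[0.26,31,-16,0,-0.1],[0.26,62,-33,0,-0.2],[0.26,93,-49,0,-0.31],[0.26,124,-65,0,-0.42],[0.26,155,-82,0,-0.53]])

```text
time_s: 0.52
ee_pos: [0.3529, -0.4703, 0.2529]
eef_rot: [-3.141, -0.0, 0.91]
contact_force: [1.3, 0.7, -0.1]
width: 0.0255
grasp_force: 0.0
```

```bash
cat > go.py <<'E'
import sys
from h import *
# go.py x y z yaw : remaining shift in tool axes (mm) and turn
s=r.state();R=Ro.from_euler("xyz",s["eef_rot"]);t=[float(a) for a in sys.argv[1:5]]
print("t",s["time_s"],"pos",s["ee_pos"].round(4),"rpy",s["eef_rot"].round(3),"F",s["contact_force"].round(2),"w",round(s["width"],4))
print("tool shift",(R.inv().apply(np.array(t[:3])-s["ee_pos"])*1000).round(1),"roll",round(-(t[3]-s["eef_rot"][2]),3))
E
python3 go.py .596 -.19 .2 1.78
python3 - <<'E'
from meas import *
c=load("side");W=cloud(c)
for n,(a,b,d,e) in dict(box=(310,358,288,328),roll=(335,370,236,272)).items():
    P=W[a:b,d:e].reshape(-1,3);P=P[P[:,2]>.02];print(n,np.percentile(P,[2,98],axis=0).round(3).tolist())
E
```

```text
t 0.5167 pos [ 0.3529 -0.4703  0.2529] rpy [-3.141 -0.     0.91 ] F [ 1.34  0.68 -0.12] w 0.0255
tool shift [370.5  19.9  52.9] roll -0.87
box [[0.553, -0.306, 0.024], [0.606, -0.252, 0.068]]
roll [[0.473, -0.333, 0.022], [0.518, -0.291, 0.038]]
```

>>> apply_moves(targets=[[0.26,36,2,0,-0.11],[0.26,72,4,0,-0.22],[0.26,108,6,0,-0.33],[0.26,145,8,0,-0.44],[0.26,182,10,0,-0.55]])

```text
time_s: 0.93
ee_pos: [0.4731, -0.3333, 0.2531]
eef_rot: [-3.141, -0.0, 1.46]
contact_force: [1.6, -1.5, -0.1]
width: 0.0224
grasp_force: 0.0
```

```bash
python3 go.py .596 -.185 .15 1.78
```

```text
t 0.9333 pos [ 0.4731 -0.3333  0.2531] rpy [-3.141 -0.     1.46 ] F [ 1.62 -1.52 -0.09] w 0.0224
tool shift [161.  105.7 103.1] roll -0.32
```

>>> apply_moves(targets=[[0.26,34,21,20,-0.08],[0.26,68,42,40,-0.16],[0.26,102,63,60,-0.24],[0.26,136,84,80,-0.32],[0.26,165,104,90,-0.32]])

```text
time_s: 1.35
ee_pos: [0.5904, -0.1867, 0.1635]
eef_rot: [-3.14, -0.001, 1.779]
contact_force: [0.0, -0.6, 0.0]
width: 0.0224
grasp_force: 0.0
```

```bash
python3 go.py .597 -.174 .091 1.78
python3 - <<'E'
from h import *
c=viewer.read_camera("side"); save("side2",cv2.resize(c["image"][130:350,200:440],(720,660))[:600])
c=viewer.read_camera("wrist");print(c["T_tool_cam"])
E
```

```text
t 1.35 pos [ 0.5904 -0.1867  0.1635] rpy [-3.140e+00 -1.000e-03  1.779e+00] F [ 0.   -0.57  0.03] w 0.0224
tool shift [11.   9.3 72.5] roll -0.001
[[ 6.97958332e-05 -9.53835825e-01 -3.00328511e-01  7.55678046e-02]
 [ 9.99999984e-01  1.77345662e-05  1.76073751e-04 -5.89563818e-04]
 [-1.62619256e-04 -3.00328519e-01  9.53835811e-01 -1.20099555e-01]
 [ 0.00000000e+00  0.00000000e+00  0.00000000e+00  1.00000000e+00]]
```

View pics/side2.png

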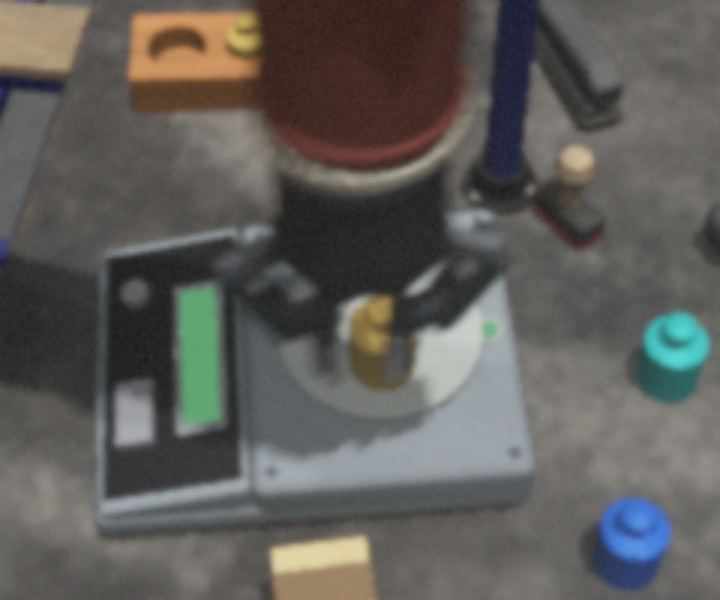

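>>> apply_moves(targets=[[0.26,4,4,15,0],[0.26,4,4,30,0],[0.26,4,4,45,0],[0.26,4,4,55,0],[0.26,4,4,55,0]])

```text
time_s: 1.87
ee_pos: [0.5922, -0.1831, 0.1079]
eef_rot: [-3.138, -0.002, 1.775]
contact_force: [-0.8, 0.0, 0.0]
width: 0.0222
grasp_force: 0.0
```

```bash
python3 go.py .597 -.174 .091 1.78
python3 - <<'E'
from h import *
c=viewer.read_camera("wrist");save("w1",c["image"])
E
```

```text
t 1.8667 pos [ 0.5922 -0.1831  0.1079] rpy [-3.138e+00 -2.000e-03  1.775e+00] F [-0.83  0.04  0.02] w 0.0222
tool shift [ 7.9  6.6 16.8] roll -0.005
```

View pics/w1.png

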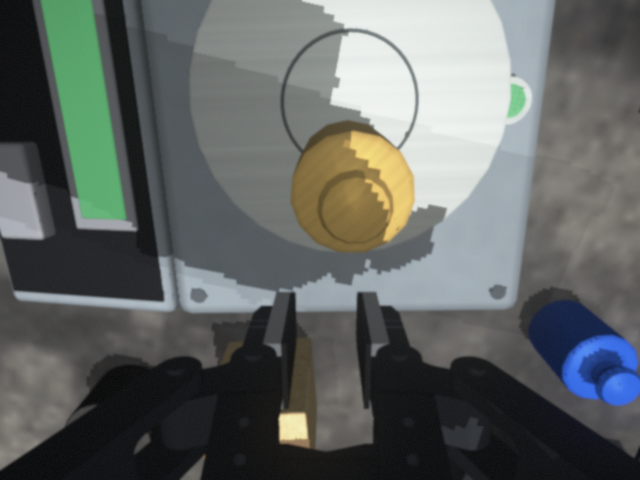

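```bash
cat > wr.py <<'E'
from h import *
def wpt(c,s,u,v,z):
    f=240/np.tan(np.radians(c["vertical_fov"])/2)
    R=Ro.from_euler("xyz",s["eef_rot"]).as_matrix();T=c["T_tool_cam"]
    d=R@T[:3,:3]@np.array([(u-c["cx"])/f,(v-c["cy"])/f,1]);o=s["ee_pos"]+R@T[:3,3]
    return o+d*(z-o[2])/d[2]
def topix(c,s,X):
    f=240/np.tan(np.radians(c["vertical_fov"])/2)
    R=Ro.from_euler("xyz",s["eef_rot"]).as_matrix();T=c["T_tool_cam"]
    p=T[:3,:3].T@(R.T@(np.array(X)-s["ee_pos"])-T[:3,3]);return p[0]/p[2]*f+c["cx"],p[1]/p[2]*f+c["cy"]
E
python3 - <<'E'
from wr import *
s=r.state();c=viewer.read_camera("wrist")
print("ring",wpt(c,s,350,98,.0622),wpt(c,s,282,98,.0622),wpt(c,s,418,98,.0622))
a=wpt(c,s,291,191,.103);b=wpt(c,s,414,191,.103);print("shoulder",a,b,np.linalg.norm(a-b),(a+b)/2)
P=(a+b)/2;print("foot est",P[:2]+[.0,.0012])
E
```

```text
ring [ 0.58588045 -0.10792332  0.0622    ] [ 0.56111051 -0.11304504  0.0622    ] [ 0.61063591 -0.10280459  0.0622    ]
shoulder [ 0.57230312 -0.13784604  0.103     ] [ 0.60840387 -0.13036611  0.103     ] 0.036867511948567896 [ 0.5903535  -0.13410608  0.103     ]
foot est [ 0.5903535  -0.13290608]
```

>>> apply_moves(targets=[[0.26,0,4,5,0],[0.26,0,8,10,0],[0.26,3,8,15,0],[0.26,6,8,20,0],[0.26,8,8,20,0]])

```text
time_s: 2.38
ee_pos: [0.5993, -0.173, 0.0892]
eef_rot: [-3.14, -0.001, 1.775]
contact_force: [-0.7, 0.1, -0.1]
width: 0.0224
grasp_force: 0.0
```

>>> apply_moves(targets=[[0.26,2,0,0,0],[0.26,4,0,0,0],[0.26,6,0,0,0],[0.26,8,0,0,0],[0.26,9,0,0,0]])

```text
time_s: 2.8
ee_pos: [0.5982, -0.1646, 0.0907]
eef_rot: [3.141, 0.0, 1.775]
contact_force: [-0.4, 0.0, 0.4]
width: 0.0219
grasp_force: 0.0
```

```bash
python3 go.py .597 -.158 .088 1.775
python3 - <<'E'
from h import *
c=viewer.read_camera("wrist");save("w2",c["image"])
E
```

```text
t 2.8 pos [ 0.5982 -0.1646  0.0907] rpy [3.141 0.    1.775] F [-0.38  0.03  0.38] w 0.0219
tool shift [6.7 0.2 2.7] roll 0.0
```

View pics/w2.png

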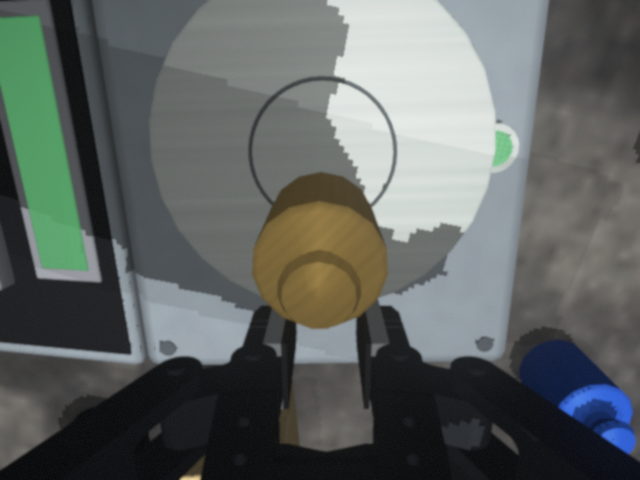

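>>> apply_moves(targets=[[0.26,1,-1.5,1,0],[0.26,3,-1.5,1,0],[0.26,5,-1.5,1,0],[0.26,6.5,-1.5,1,0],[0.26,8,-1.5,1,0]])

```text
time_s: 3.27
ee_pos: [0.5953, -0.158, 0.0898]
eef_rot: [3.141, 0.001, 1.774]
contact_force: [0.5, -2.5, 1.5]
width: 0.0223
grasp_force: 1.9
```

>>> apply_moves(targets=[[0.26,1.5,0,0,0],[0.26,3,0,0,0],[0.26,4.5,0,0,0],[0.26,6,0,0,0],[0.26,7,0,0,0]])

```text
time_s: 3.68
ee_pos: [0.5938, -0.1507, 0.0898]
eef_rot: [3.141, 0.0, 1.775]
contact_force: [0.1, -3.6, 3.1]
width: 0.0223
grasp_force: 2.5
```

```bash
python3 go.py .592 -.134 .088 1.775
python3 - <<'E'
from h import *
c=viewer.read_camera("wrist");save("w3",c["image"][:, 80:560])
E
```

```text
t 3.6833 pos [ 0.5938 -0.1507  0.0898] rpy [3.141 0.    1.775] F [ 0.12 -3.57  3.11] w 0.0223
tool shift [16.7  1.6  1.8] roll -0.0
```

View pics/w3.png

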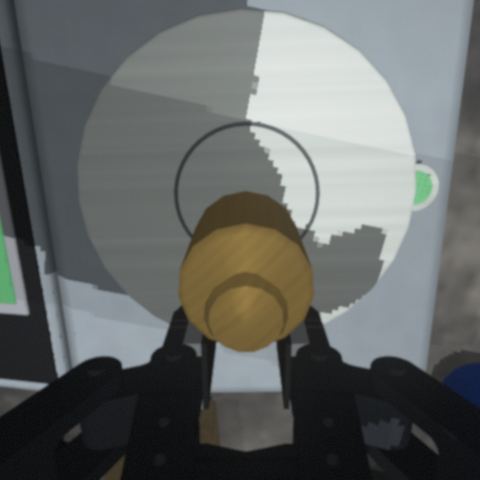

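>>> apply_moves(targets=[[0.26,1.5,0,0,0],[0.26,3,0,0,0],[0.26,4.5,0,0,0],[0.26,6,0,0,0],[0.26,7,0,0,0]])

```text
time_s: 4.15
ee_pos: [0.5923, -0.1436, 0.0896]
eef_rot: [3.141, 0.0, 1.775]
contact_force: [0.9, -4.8, 3.7]
width: 0.0222
grasp_force: 3.1
```

>>> apply_moves(targets=[[0.26,1,0,0,0],[0.26,2.5,0,0,0],[0.26,4,0,0,0],[0.26,5,0,0,0],[0.26,6,0,0,0]])

```text
time_s: 4.57
ee_pos: [0.591, -0.1377, 0.0895]
eef_rot: [3.142, -0.0, 1.775]
contact_force: [0.5, -3.5, 5.6]
width: 0.0221
grasp_force: 3.3
```

```bash
python3 go.py .592 -.134 .088 1.775
python3 - <<'E'
from h import *
c=viewer.read_camera("wrist");save("w4",c["image"][:, 80:560])
E
```

```text
t 4.5667 pos [ 0.591  -0.1377  0.0895] rpy [ 3.142 -0.     1.775] F [ 0.52 -3.48  5.61] w 0.0221
tool shift [3.4 1.7 1.5] roll -0.0
```

View pics/w4.png

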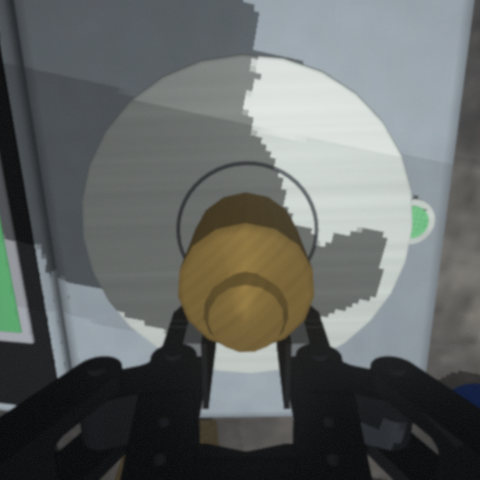

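>>> apply_moves(targets=[[0.26,-1,0,0,0],[0.26,-3,0,0,0],[0.26,-6,0,-1,0],[0.26,-8,0,-2,0],[0.26,-8,0,-2,0]])

```text
time_s: 5.03
ee_pos: [0.5925, -0.1461, 0.0913]
eef_rot: [-3.141, -0.0, 1.774]
contact_force: [0.5, -0.5, 0.1]
width: 0.0222
grasp_force: 0.0
```

```bash
python3 go.py .592 -.134 .088 1.775
python3 - <<'E'
from wr import *
s=r.state();c=viewer.read_camera("wrist");im=c["image"].copy()
cands=[(.586,-.108),(.5845,-.109)]
C=np.array([.5855,-.108])
for R_,col in((.025,(255,0,0)),(.019,(0,255,255))):
    for a in np.linspace(0,2*np.pi,60):
        u,v=topix(c,s,[C[0]+R_*np.cos(a),C[1]+R_*np.sin(a),.0622]);cv2.circle(im,(int(u),int(v)),1,col,-1)
save("w5",cv2.resize(im[120:400,160:500],(0,0),fx=2,fy=2))
W=cloud(viewer.read_camera("scene"))
E
```

```text
t 5.0333 pos [ 0.5925 -0.1461  0.0913] rpy [-3.141 -0.     1.774] F [ 0.54 -0.52  0.14] w 0.0222
tool shift [11.9  2.   3.3] roll -0.001
```

View pics/w5.png

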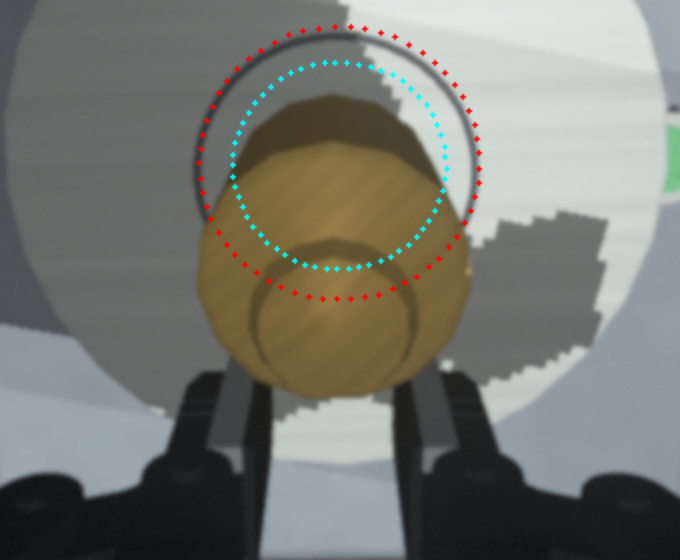

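The front of the foot is 4 mm short of its centred place, and left-right it is aligned. I'll push about 4 mm past the previous end, then back off.

>>> apply_moves(targets=[[0.26,3,0,0,0],[0.26,5,0,0,0],[0.26,6.5,0,0,0],[0.26,8,0,0,0],[0.26,9,0,0,0]])

```text
time_s: 5.55
ee_pos: [0.5909, -0.1371, 0.0917]
eef_rot: [3.141, 0.001, 1.775]
contact_force: [-0.1, -1.9, 0.2]
width: 0.0221
grasp_force: 1.2
```

>>> apply_moves(targets=[[0.26,1,0,0,0],[0.26,2,0,0,0],[0.26,3,0,0,0],[0.26,3,0,0,0],[0.26,1,0,0,0]])

```text
time_s: 5.97
ee_pos: [0.5905, -0.1353, 0.0914]
eef_rot: [-3.141, -0.001, 1.775]
contact_force: [-0.1, 0.0, -0.7]
width: 0.0224
grasp_force: 0.0
```

>>> apply_moves(targets=[[0.26,-2,0,0,0],[0.26,-5,0,0,0],[0.26,-9,0,0,0],[0.26,-13,0,0,0],[0.26,-16,0,0,0]])

```text
time_s: 6.38
ee_pos: [0.5939, -0.1523, 0.0914]
eef_rot: [-3.141, -0.0, 1.774]
contact_force: [-0.2, -0.7, 0.4]
width: 0.0223
grasp_force: 0.0
```

Run:
```python
from wr import *
from meas import circ,brass
s=r.state();c=viewer.read_camera("wrist");im=c["image"].copy();np.save("w6",dict(c=c,s=s),allow_pickle=True)
print(s["ee_pos"],s["contact_force"])
# depth cloud from wrist
f=240/np.tan(np.radians(c["vertical_fov"])/2);v,u=np.mgrid[:480,:640];d=c["depth"]
P=np.stack([(u-c["cx"])*d/f,(v-c["cy"])*d/f,d],-1)@c["T_tool_cam"][:3,:3].T+c["T_tool_cam"][:3,3]
W=P@Ro.from_euler("xyz",s["eef_rot"]).as_matrix().T+s["ee_pos"]
near=np.hypot(W[...,0]-.585,W[...,1]+.109)
pan=(near<.056)&(abs(W[...,2]-.0622)<.005)&(d>0)
A=np.c_[W[pan][:,:2]-[.585,-.109],np.ones(pan.sum())];print("pan plane",np.linalg.lstsq(A,W[pan][:,2],rcond=None)[0])
sh=(near<.045)&(abs(W[...,2]-.104)<.0025)&(d>0)
if sh.sum()>20: q=W[sh][:,:2].astype(np.float32)*1000;print("shoulder",cv2.minEnclosingCircle(q),sh.sum())
save("w6",cv2.resize(im[120:400,160:500],(0,0),fx=2,fy=2))
for n in("scene","side"):
    k=viewer.read_camera(n);Wk=cloud(k);m=brass(k,Wk,60)&(np.hypot(Wk[...,0]-.585,Wk[...,1]+.109)<.045)&(Wk[...,2]>.07)
    Q=Wk[m&(Wk[...,2]<.098)];print(n,len(Q),circ(Q,.019) if len(Q)>9 else "")
```

```text
[ 0.59386956 -0.15229755  0.09140891] [-0.16447833 -0.73864111  0.37766547]
pan plane [6.62492831e-04 5.45014688e-05 6.14751399e-02]
shoulder ((587.4385375976562, -122.51646423339844), 31.98841667175293) 9582
scene 218 [ 0.58375971 -0.10780058]
side 74 [ 0.58476774 -0.10909875]
```

View pics/w6.png

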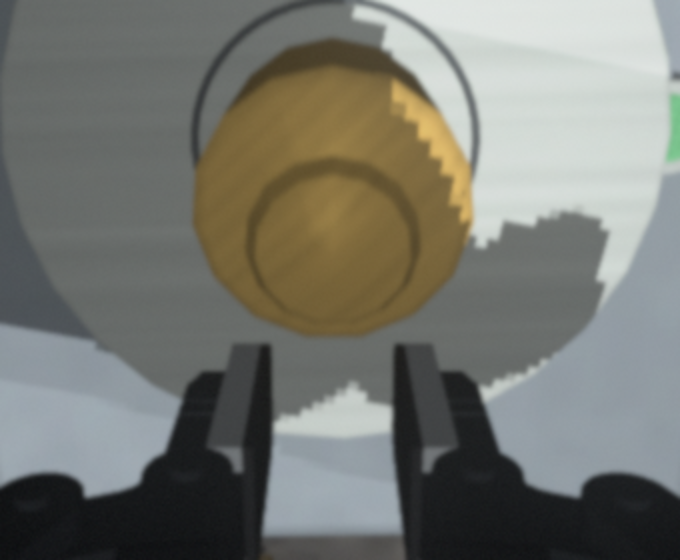

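The picture shows the foot inside the ring, with about 1 mm of error and the pan level: the ring is visible left, right and in front, and the foot's front is at (333,40). I've released it, so now up and over to the key.

>>> apply_moves(targets=[[0.26,-8,0,-8,0],[0.26,-12,0,-30,0],[0.26,-12,0,-55,0],[0,-12,-20,-70,0],[0,-10,-50,-70,0]])

```text
time_s: 6.95
ee_pos: [0.5502, -0.1714, 0.1658]
eef_rot: [3.135, 0.002, 1.777]
contact_force: [-0.8, -0.6, 0.1]
width: 0.0005
grasp_force: 0.0
```

```bash
python3 go.py .4515 -.1745 .09 1.775
```

```text
t 6.95 pos [ 0.5502 -0.1714  0.1658] rpy [3.135e+00 2.000e-03 1.777e+00] F [-0.75 -0.61  0.12] w 0.0005
tool shift [ 17.3 -97.8  75.1] roll 0.002
```

>>> apply_moves(targets=[[0,4,-25,0,0],[0,8,-50,0,0],[0,12,-75,15,0],[0,17,-94,30,0],[0,17,-94,45,0]])

```text
time_s: 7.37
ee_pos: [0.4482, -0.1748, 0.1167]
eef_rot: [-3.14, 0.001, 1.773]
contact_force: [0.2, 0.2, -1.4]
width: 0.0001
grasp_force: 0.0
```

```bash
python3 go.py .4515 -.1745 .0705 1.775
python3 - <<'E'
from wr import *
s=r.state();c=viewer.read_camera("wrist")
f=240/np.tan(np.radians(c["vertical_fov"])/2);v,u=np.mgrid[:480,:640];d=c["depth"]
P=np.stack([(u-c["cx"])*d/f,(v-c["cy"])*d/f,d],-1)@c["T_tool_cam"][:3,:3].T+c["T_tool_cam"][:3,3]
W=P@Ro.from_euler("xyz",s["eef_rot"]).as_matrix().T+s["ee_pos"]
S=(W-[.4515,-.1745,0])[...,:2]@np.array([[.974,-.225],[.225,.974]])
im=c["image"].astype(int)
m=(abs(S[...,0])<.03)&(abs(S[...,1])<.04)&(d>0)&(im.min(-1)>90)&(W[...,2]<.06)
print(m.sum());
if m.sum(): print("key bounds in scale axes",np.percentile(S[m],[1,99],axis=0).round(4).tolist(),"z",np.percentile(W[m][:,2],[5,50,95]).round(4))
E
```

```text
t 7.3667 pos [ 0.4482 -0.1748  0.1167] rpy [-3.140e+00  1.000e-03  1.773e+00] F [ 0.22  0.21 -1.38] w 0.0001
tool shift [-0.3  3.4 46.2] roll -0.002
5567
key bounds in scale axes [[-0.0295, -0.0301], [0.0298, 0.0382]] z [0.0268 0.0467 0.0493]
```

>>> apply_moves(targets=[[0,0,3,15,0],[0,0,3,30,0],[0,0,3,36,0],[0,0,3,40,0],[0,0,3,42,0]])

```text
time_s: 7.83
ee_pos: [0.4547, -0.1733, 0.0747]
eef_rot: [3.142, -0.0, 1.775]
contact_force: [-0.8, 0.6, 0.1]
width: 0.0
grasp_force: 0.0
```

>>> apply_moves(targets=[[0,0,0,1,0],[0,0,0,2,0],[0,0,0,3,0],[0,0,0,4,0],[0,0,0,4,0]])

```text
time_s: 8.25
ee_pos: [0.4549, -0.1734, 0.071]
eef_rot: [3.14, 0.001, 1.775]
contact_force: [1.1, 0.4, 2.7]
width: 0.0
grasp_force: 1.1
```

>>> apply_moves(targets=[[0,0,0,1,0],[0,0,0,2,0],[0,0,0,3,0],[0,0,0,4,0],[0,0,0,4,0]])

```text
time_s: 8.67
ee_pos: [0.4552, -0.1734, 0.0674]
eef_rot: [3.14, 0.001, 1.775]
contact_force: [-0.9, 2.0, 13.2]
width: -0.0001
grasp_force: 6.5
```

13 N after about 4 mm of travel, so the key is on its stop. Releasing.

>>> apply_moves(targets=[[0,0,0,-2,0],[0,0,0,-6,0],[0,0,0,-20,0],[0,0,0,-45,0],[0,0,0,-70,0]])

```text
time_s: 9.08
ee_pos: [0.4529, -0.1728, 0.1362]
eef_rot: [-3.139, -0.002, 1.775]
contact_force: [0.3, -0.2, 0.2]
width: -0.0001
grasp_force: 0.0
```

>>> apply_moves(targets=[[0,0,0,-20,0],[0,0,0,-30,0],[0,0,0,-30,0],[0,0,0,-30,0],[0,0,0,-30,0]])

```text
time_s: 9.5
ee_pos: [0.4534, -0.1731, 0.165]
eef_rot: [-3.14, -0.001, 1.775]
contact_force: [0.2, -0.6, -0.4]
width: -0.0001
grasp_force: 0.0
```

Run:
```python
from meas import *
print(r.state()["ee_pos"],r.state()["contact_force"])
for n in("side","scene"):
    k=viewer.read_camera(n);Wk=cloud(k);m=brass(k,Wk,60)&(np.hypot(Wk[...,0]-.585,Wk[...,1]+.109)<.045)&(Wk[...,2]>.07)
    Q=Wk[m&(Wk[...,2]<.098)];print(n,len(Q),circ(Q,.019) if len(Q)>9 else "")
```

```text
[ 0.4534052  -0.17309842  0.16496176] [ 0.22601974 -0.59316378 -0.41014366]
side 179 [ 0.58464852 -0.10890317]
scene 77 [ 0.58340629 -0.10761172]
```

The weight is still centred and the hand is clear, so I'm handing in.

```bash
python3 -c "
from bench import r
print(r.hand_in())"
```

```text
the job is handed in; nothing more can be done
None
```

The check weight stands inside the ring, about 1 mm off centre and released; the long key was then pressed to its stop and released, and the job was handed in at about 10 s.

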